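Set the bench magnifier and click the watch slide into its notch under the lens

TASK

Get this watch ready to be looked at under the bench magnifier. First swing the magnifier's arm round until it points straight along the slide rail, and tilt its lens level; then take the upright black tab of the watch slide and slide it along the rail, away from you, until you feel its spring ball drop into the notch of the brass index bar. Finish while still holding the tab between the fingers with the ball in the notch and the lens as you set it, and leave the other things on the bench where they are.

Things in the scene. Friction and masses are not known exactly. Their poses are not given: they have to be found in the camera images.
- inspection_stand: Fixed inspection stand: grey base plate (340 x 84 x 12 mm), low steel rail along it, upright steel column (16 mm thick, top 180 mm above the bench) at the far end. Origin: on the bench under the rail's centre line, 205 mm on the robot's side of the column. x runs along the rail away from the robot to the column, y to the left. Its place and yaw differ each time; it cannot move.
- lens_swivel (a joint): Swivel of the magnifier arm about the column, rad. 0: the arm points from the column straight back along the rail, lens over the rail; positive: swung to the left of the rail (clockwise from above); range -0.4 to 1.1, starts 0.4 to 0.85. It stays by friction where it is left, takes 1 to 2 N at the ball knob, no stop or click at 0.
- lens_tilt (a joint): Tilt of the lens head about the level hinge at the arm's end, rad. 0: lens level; positive: knob end raised; range -0.5 to 1.1, starts 0.45 to 0.85. It is balanced and stays by friction where it is left, takes 2 to 3 N at the ball knob, no stop or click at 0.
- swivel_axis (a point): Point on the column's axis, 150 mm above the bench, where the arm turns. The height of the arm, the tilt hinge and the level lens is the same 150 mm.
- tilt_axis (a point): Middle of the tilt hinge, 68 mm from the swivel axis along the arm. Its -x axis points out along the arm towards the lens, its y axis is the hinge line.
- lens_centre (a point): Centre of the round lens (black frame 84 mm across, 13 mm thick), 47 mm beyond the tilt hinge. Its z axis is the lens's axis (upright when level), its -x axis points from the hinge to the ball knob.
- ball_knob (a point): Centre of the red ball knob (16 mm across, on a 6 mm stem) on the lens's outer rim, to hold the magnifier by: 90 mm beyond the tilt hinge, 28 mm above the lens's plane. With arm in line and lens level it is 158 mm from the swivel axis and 178 mm above the bench. Pinch it from above across the arm's direction; it turns in the fingers as the lens tilts.
- watch_slide: Aluminium watch slide on the rail, 172 mm long; a watch is held fast in a round nest at its far end, the black tab stands at its near end. Origin: under the middle of the watch, 24 mm above the bench; x along the rail away from the robot. It only slides along the rail, with 1.5 to 2 N of drag, and stops at both ends. The notch lies 40 to 85 mm ahead of its start, 20 to 40 mm before the far stop.
- slide_tab (a point): Top middle of the tab, 74 mm above the bench, 125 mm on the near side of the watch. The tab is an upright black plate 22 mm long (along the rail) and 12 mm thick (across it), free for 37 mm below its top; pinch it across its thickness from above.
- slide_ball (a point): Foot of the spring ball (10 mm, in a brass plunger on the right side of the slide) where it rides on the index bar, 24 mm above the bench. The point is fixed to the slide and does not drop with the ball.
- notch (a point): Middle of the 8 mm wide notch in the brass index bar, right of the rail, 24 mm above the bench; the bar sits up to 10 mm nearer or farther each time. The ball is in when slide_ball is abreast of it along the rail (its x axis). Dropping in, the slide is pulled on over the last 4 mm; then pushing it out either way takes 10 N more than the drag, so a freed slide centres itself.
- black_loupe: Black eye loupe standing on the bench, 31 mm across, 30 mm tall, origin under its middle. Bystander.
- gold_watch_head: Gold watch head lying on the bench, 38 x 35 x 9 mm, origin under its middle. Bystander.
- steel_watch_head: Steel watch head with black dial lying on the bench to the right of the stand, 39 x 35 x 9 mm, origin under its middle. Bystander.
- glass_lid: White domed lid lying on the bench, 41 mm across, 10 mm high, origin under its middle. Bystander.
- screwdriver: Small watch screwdriver lying on the bench, 86 x 9 x 9 mm, origin under its middle, along its x axis. Bystander.
- tweezers: Steel tweezers lying on the bench, 125 x 14 x 10 mm, origin under the middle, along its x axis. Bystander.

How it is judged:
On the way, in this order (a step that is already met when the one before it is completed fails the run):
1. the magnifier arm points straight along the rail and the lens is level (value of joint lens_swivel between -0.09 and 0.09 rad and value of joint lens_tilt between -0.1 and 0.1 rad), for 0.3 s.
2. the slide's ball is in the notch of the index bar while the fingers hold the slide (all of step 1 and x of slide_ball in the frame of notch between -0.0016 and 0.0016 m and contact force between the fingers and watch_slide above 5 N), for 0.3 s.
At the end, for the whole second after the job is handed in: the magnifier arm is within 0.09 rad of the rail's direction and the lens within 0.10 rad of level; the slide's ball is within 1.6 mm of the middle of the notch, at rest; and the fingers are still holding the slide (contact over 5 N) (all of step 2 and linear speed of watch_slide below 0.01 m/s); the arm keeps its last pose, push and grip.
It fails at once if another thing on the bench is pushed more than 30 mm from its place (distance of any of black_loupe, gold_watch_head, steel_watch_head, glass_lid, screwdriver, tweezers from where it was at the start of the episode above 0.03 m).
It also fails if it takes over 48 s, if anything falls off the work surface, if the arm or the gripper's body presses on something with over 40 N, if the wrist force passes 120 N, or if a joint passes its speed limit or range.

ROBOT

A 6-joint arm with a two-finger parallel gripper is mounted at the origin on a cart in front of the work surface, level with it; the furniture and walls round the work are solid. World frame = base frame: x ahead of the robot, y to its left, z up, the work surface at z = 0. Lengths are in m, angles in rad, forces in N, time in s.
With the tool pointing down it reaches from about 0.4 to 0.825 m from the base axis. Payload 7 kg.
Tool frame: the origin (TCP) lies on the centre line of the jaws, within the pads' length; the fingertips stand tip_reach ahead of it and the grasp point (between the pads) is the TCP (tip_reach is the distance from the TCP to the fingertips, in m); z points along the fingers, y is the line along which they close (so a half turn about z gives the same grasp; the last joint's range is limited). The gripper opens to 88 mm and grips with 3 to 60 N. Pads are 19 mm wide; open, the fingers measure 130 mm over their backs; the gripper's body (78 mm by 193 mm) begins 47 mm behind the grasp point.
Start: joints at [-1.043, 0.359, 0.012, 0, -1.224, -0.288], TCP at [0.16, -0.656, 0.246] pointing down, gripper open.
Joint ranges: [-3.07, 3.07], [-1.43, 2.12], [-1.02, 1.25], [-3.03, 1.67], [-3.05, -0], [-3.03, 3.03]. Speed limits (rad/s): [2.39, 2.39, 3.01, 3.14, 3.14, 3.14].

INTERFACE

Orientations are given as [roll, pitch, yaw] about the fixed x, y, z axes, in that order (R = Rz(yaw) Ry(pitch) Rx(roll)).
In Python, from station import get_state, grab_frame, calibration, job_done, find_in, mark_of, tip_reach gives the robot as it stands.
- The arm moves only by the shell command python3 -m handwheel 'ROWS' [OPENING] [FORCE]. ROWS is JSON, a list of rows, each an object with "delta_pos": the shift along the world's x, y, z in units of 30 mm (1.0 is 30 mm), a list of three; "dr": the turn, a rotation vector about the world's x, y, z in degrees, a list of three. In form: [{"delta_pos": [tx, ty, tz], "dr": [rx, ry, rz]}, ...]. A call has 1 to 10 rows; each row shifts and turns the commanded pose from where the row before left it; what a row does not reach is not made up. A row lasts 1/10 s, in which the tool goes at most 50 mm and 8.59 degrees, less where a joint would pass 70% of its speed; a pose out of reach is approached as far as the arm can. A call is refused whole if a number of a shift passes 1 or a number of a turn 8.59, either way. A call with a gripper value outside its range is refused whole. OPENING is the closure, from -1 (fully open) to 1 (shut), set as the call begins (- or left out, the last holds). The fingers move at their own pace and stop on an object; FORCE is the grip in N (left out, the last holds). Time passes only in rows, so rows that do not move let the fingers close. It gives the time, the measured TCP pose, the force, the opening and the grip force at its end, in the units of the state.
- get_state(): the state, without advancing time (a new reading comes with each control period).
- grab_frame(name): name is "side" or "top" or "wrist"; returns the picture (480x640x3 uint8, red, green, blue); there is no depth.
- calibration(name): a dict with "fx", "fy", "cx", "cy" (pixels), "k1" (the pictures are not rectified: a ray, as slopes to the right and down, at radius r is drawn at 1 + k1 r^2 times it, then the intrinsics apply), "extrinsics" (4x4, takes a point from world to camera coordinates). Camera axes: x right, y down, z forward; pixel columns grow to the right and rows downward; lengths in m; the calibration is good to about 2 mm. A picture is of the moment at which its call begins: read the wrist's pose just before it. calibration takes no time and is no camera call; for the wrist camera it gives the pose at the moment of the call.
- job_done(): hands the job in; it is judged then, once.
Trained networks look in the newest picture that a camera, given by its name, has taken for a name from the list of things; names that differ only in an ending like _2 or _b are one class to them, and where a whole thing is asked for, a point or a joint stands for the part that bears it (a point fixed in the world has none). Each returns a list of dicts, best first, with "conf" (0 to 1); they miss things now and then, are a little off and sometimes report something else, mostly with a low value. They report only what shows in the picture. A call takes as long as a camera call.
- find_in(camera, query): "location" ([column, row] in pixels, amid what is visible of it).
- mark_of(camera, query): "location" ([column, row] in pixels: a listed point, or the origin of a listed thing).
The state is a dict: "t": time; "q": joint angles; "qd": joint speeds; "joint_efforts": joint torques, N m; "eef_pos": TCP position; "ee_rot": TCP orientation; "force": force on the tool from outside, world axes, zero at the start; "moment": the same for the moment, N m; "width": finger opening in m; "gripper_force": force on a finger pad.
Only numpy, scipy, OpenCV 4.12 (cv2) and the standard library are available. Lean on these libraries where they do the work, as an engineer would, in place of code of your own. Each camera call takes 0.05 s, during which the arm holds its last target. There are 200 camera calls.

## Working session

There is one attempt and no reset: what is moved stays moved. The work goes in short steps, Python scripts to look and compute and a shell command to move; the robot and the scene stay as the last step left them, time stands still between calls to the robot, and variables do not carry over. Pictures are saved under pics/ and viewed, at most 10 in all, crops included, and the job is handed in when it is done.

```bash
mkdir -p pics; cat > h.py <<'E'
import numpy as np, cv2
from station import *
from scipy.optimize import least_squares
def snap(c,save=None):
    K=calibration(c); im=grab_frame(c)
    if save: cv2.imwrite('pics/'+save,im[:,:,::-1])
    return K,im
def ray(K,uv):
    d=np.array([(uv[0]-K['cx'])/K['fx'],(uv[1]-K['cy'])/K['fy']]); p=d.copy()
    for _ in range(20): p=d/(1+K['k1']*(p@p))
    E=np.array(K['extrinsics']); R=E[:3,:3]
    return -R.T@E[:3,3], R.T@np.array([p[0],p[1],1.])
def proj(K,X):
    E=np.array(K['extrinsics']); c=E[:3,:3]@np.asarray(X)+E[:3,3]; p=c[:2]/c[2]
    p=p*(1+K['k1']*(p@p)); return np.array([p[0]*K['fx']+K['cx'],p[1]*K['fy']+K['cy']])
def onz(K,uv,z):
    o,d=ray(K,uv); return o+d*(z-o[2])/d[2]
def tri(obs):
    A=np.zeros((3,3));b=np.zeros(3)
    for K,uv in obs:
        o,d=ray(K,uv); d/=np.linalg.norm(d); P=np.eye(3)-np.outer(d,d); A+=P;b+=P@o
    X=np.linalg.solve(A,b); return X,[np.round(proj(K,X)-uv,1) for K,uv in obs]
E
python3 - <<'E'
from h import *
print(tip_reach, get_state())
for c in ['side','top']:
    K,im=snap(c,c+'0.png'); print(c,{k:np.round(v,3).tolist() for k,v in K.items()})
    for q in ['inspection_stand','swivel_axis','tilt_axis','lens_centre','ball_knob','watch_slide','slide_tab','slide_ball','notch']:
        print(q,[(np.round(r['location'],1).tolist(),round(r['conf'],2)) for r in mark_of(c,q)[:2]])
E
```

```text
0.019 {'t': 0.0, 'q': array([-1.04290543e+00,  3.59378008e-01,  1.10449577e-02, -3.94905118e-04,
       -1.22408603e+00, -2.88075250e-01]), 'qd': array([-0.00028169,  0.00042037,  0.00036527, -0.00036465,  0.00152593,
        0.00187866]), 'joint_efforts': array([ 7.42756620e-04, -5.82722390e+01,  2.93063951e+01,  6.99760839e+00,
        6.91613270e-03, -1.00749439e-04]), 'eef_pos': array([ 0.16018915, -0.65523384,  0.24461428]), 'ee_rot': array([ 3.13993129e+00, -1.05151092e-04, -2.90191141e+00]), 'force': array([-0.25845323, -0.41744658, -0.39491705]), 'moment': array([0.01461622, 0.0272482 , 0.009239  ]), 'gripper_force': 0.0, 'width': 0.08743768538556722}
side {'fx': 557.745, 'fy': 557.745, 'cx': 320.814, 'cy': 240.506, 'k1': -0.139, 'extrinsics': [[-0.823, -0.568, -0.02, 0.356], [-0.359, 0.547, -0.756, 0.381], [0.44, -0.615, -0.655, 0.832], [0.0, 0.0, 0.0, 1.0]]}
inspection_stand [([381.6, 264.5], 0.57)]
swivel_axis [([301.3, 177.5], 0.58)]
tilt_axis [([311.0, 194.8], 0.94), ([378.5, 264.4], 0.62)]
lens_centre [([321.0, 190.7], 0.67), ([379.8, 262.8], 0.62)]
ball_knob [([327.9, 175.9], 0.72)]
watch_slide [([371.3, 254.9], 0.69), ([312.7, 197.6], 0.41)]
slide_tab [([425.3, 253.7], 0.77)]
slide_ball [([396.0, 253.9], 0.82)]
notch [([326.9, 175.3], 0.62), ([373.1, 241.4], 0.53)]
top {'fx': 549.842, 'fy': 549.842, 'cx': 316.275, 'cy': 236.747, 'k1': -0.064, 'extrinsics': [[0.027, -1.0, 0.004, -0.176], [-0.99, -0.027, -0.141, 0.548], [0.141, -0.0, -0.99, 1.084], [0.0, 0.0, 0.0, 1.0]]}
inspection_stand [([372.1, 279.6], 0.82)]
swivel_axis [([429.1, 277.9], 0.73), ([383.6, 166.8], 0.7)]
tilt_axis [([361.4, 196.1], 0.9)]
lens_centre [([380.2, 326.7], 0.65), ([355.3, 209.3], 0.58)]
ball_knob [([352.4, 206.8], 0.92), ([363.8, 191.2], 0.43)]
watch_slide [([378.6, 263.9], 0.67)]
slide_tab [([380.9, 327.3], 0.66)]
slide_ball [([391.9, 289.0], 0.75)]
notch [([392.6, 257.9], 0.75)]
```

View pics/side0.png

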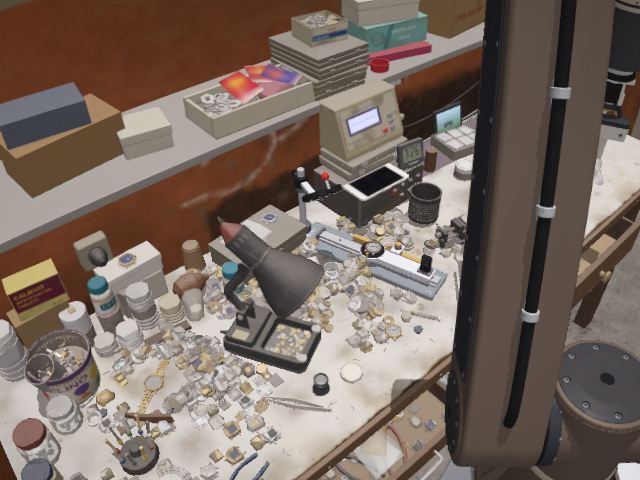

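View pics/top0.png

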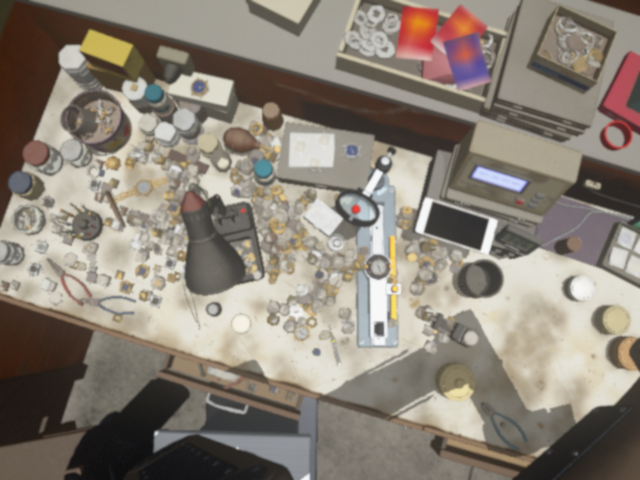

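```bash
cat > fit.py <<'E'
from h import *
# model: x0,y0,yaw of stand, swivel s, tilt t, slide position p (watch origin x in stand), notch x n
def pts(v):
    x,y,w,s,t,p,n=v; R=np.array([[np.cos(w),-np.sin(w),0],[np.sin(w),np.cos(w),0],[0,0,1]]); o=np.array([x,y,0])
    a=np.array([-np.cos(s),np.sin(s),0]); A=np.array([.205,0,.15]); z=np.array([0,0,1.])
    u=np.cos(t)*a+np.sin(t)*z; nn=np.cos(t)*z-np.sin(t)*a; T=A+.068*a
    L={'inspection_stand':np.zeros(3),'swivel_axis':A,'tilt_axis':T,'lens_centre':T+.047*u,'ball_knob':T+.09*u+.028*nn,
     'watch_slide':np.array([p,0,.024]),'slide_tab':np.array([p-.125,0,.074])}
    return {k:o+R@q for k,q in L.items()}
def fit(obs,v0,fixed=None):
    def f(v): 
        P=pts(v); return np.concatenate([proj(K,P[q])-uv for q,K,uv in obs])
    r=least_squares(f,v0,loss='soft_l1',f_scale=2); return r.x,[(o[0],np.round(e,1).tolist()) for o,e in zip(obs,f(r.x).reshape(-1,2))]
E
python3 - <<'E'
from fit import *
S=calibration('side');T=calibration('top')
for q,a,b in [('stand',(381.6,264.5),(372.1,279.6)),('swivel',(301.3,177.5),(383.6,166.8)),('tilt',(311,194.8),(361.4,196.1)),('lens',(321,190.7),(355.3,209.3)),('knob',(327.9,175.9),(352.4,206.8)),('slide',(371.3,254.9),(378.6,263.9)),('tab',(425.3,253.7),(380.9,327.3)),('ball',(396,253.9),(391.9,289)),('notch',(373.1,241.4),(392.6,257.9))]:
    X,e=tri([(S,a),(T,b)]); print(q,X.round(4),e)
E
```

```text
stand [ 0.4684 -0.2799  0.0104] [array([-0.8, -0.1]), array([0.4, 0.8])]
swivel [ 0.6719 -0.2816  0.1595] [array([1. , 0.2]), array([-0.5, -1. ])]
tilt [ 0.6157 -0.2404  0.1611] [array([1.5, 0.2]), array([-0.8, -1.5])]
lens [ 0.5833 -0.2281  0.1919] [array([0.8, 0.1]), array([-0.4, -0.8])]
knob [ 0.5722 -0.2236  0.2354] [array([-3. , -0.5]), array([1.6, 3.1])]
slide [ 0.5016 -0.2927  0.012 ] [array([-0.6, -0.1]), array([0.3, 0.6])]
tab [ 0.3741 -0.2899  0.0811] [array([0.2, 0. ]), array([-0.1, -0.2])]
ball [ 0.4519 -0.3188  0.0197] [array([0.5, 0. ]), array([-0.2, -0.4])]
notch [ 0.5135 -0.3198  0.026 ] [array([-0.6, -0.1]), array([0.3, 0.6])]
```

The side view shows the stand at right-centre (tab about 425,255; red knob about 325,176). In the top view the rail runs from (378,335) to (385,165) and the knob is at (356,209), with the lens swung left.

```bash
cat >> fit.py <<'E'
def redblob(im,near,r=30,thr=60):
    x0,y0=int(near[0])-r,int(near[1])-r; x0=max(x0,0);y0=max(y0,0)
    c=im[y0:y0+2*r,x0:x0+2*r].astype(int); m=((c[...,0]-np.maximum(c[...,1],c[...,2]))>thr).astype(np.uint8)
    n,l,s,ce=cv2.connectedComponentsWithStats(m)
    if n<2: return None
    i=1+np.argmax(s[1:,4]); return ce[i]+[x0,y0], s[i,4]
E
python3 - <<'E'
from fit import *
S=calibration('side');T=calibration('top')
ks=redblob(cv2.imread('pics/side0.png')[:,:,::-1],(326,176),12); kt=redblob(cv2.imread('pics/top0.png')[:,:,::-1],(356,209),12); print(ks,kt)
print(tri([(S,ks[0]),(T,kt[0])]))
obs=[]
for q,a,b in [('inspection_stand',(381.6,264.5),(372.1,279.6)),('swivel_axis',(301.3,177.5),(383.6,166.8)),('tilt_axis',(311,194.8),(361.4,196.1)),('lens_centre',(321,190.7),(355.3,209.3)),('ball_knob',ks[0],kt[0]),('ball_knob',ks[0],kt[0]),('watch_slide',(371.3,254.9),(378.6,263.9)),('slide_tab',(425.3,253.7),(380.9,327.3))]:
    obs+=[(q,S,a),(q,T,b)]
v,e=fit(obs,[.47,-.285,.03,.6,.6,.03,0]); print(v.round(4));print(*e,sep='\n'); 
for k,x in pts(v).items(): print(k,x.round(4))
E
```

```text
(array([324.31372549, 175.78431373]), np.int32(51)) (array([355.5       , 208.71428571]), np.int32(56))
(array([ 0.57513192, -0.22627952,  0.23180769]), [array([0.1, 0. ]), array([-0. , -0.1])])
[ 0.4704 -0.2885  0.0296  0.548   0.749   0.0289  0.    ]
('inspection_stand', [0.1, 0.8])
('inspection_stand', [4.0, 0.2])
('swivel_axis', [0.1, 3.1])
('swivel_axis', [-0.7, -1.4])
('tilt_axis', [3.8, 2.4])
('tilt_axis', [3.2, -0.4])
('lens_centre', [0.7, 2.7])
('lens_centre', [1.2, -1.4])
('ball_knob', [-0.3, 0.1])
('ball_knob', [-0.5, -0.4])
('ball_knob', [-0.3, 0.1])
('ball_knob', [-0.5, -0.4])
('watch_slide', [-0.7, -2.4])
('watch_slide', [-1.5, 1.1])
('slide_tab', [0.0, 2.1])
('slide_tab', [0.3, -0.4])
inspection_stand [ 0.4704 -0.2885  0.    ]
swivel_axis [ 0.6753 -0.2825  0.15  ]
tilt_axis [ 0.6162 -0.2488  0.15  ]
lens_centre [ 0.5864 -0.2317  0.182 ]
ball_knob [ 0.5756 -0.2256  0.2318]
watch_slide [ 0.4993 -0.2877  0.024 ]
slide_tab [ 0.3744 -0.2914  0.074 ]
```

```bash
python3 -m handwheel '[{"delta_pos":[0.5,0.5,0.8],"dr":[0,0,-3.1]},{"delta_pos":[0.8,0.95,0.8],"dr":[0,0,-3.1]},{"delta_pos":[0.8,0.95,0.8],"dr":[0,0,-3.1]},{"delta_pos":[0.8,0.95,0.4],"dr":[0,0,-3.1]},{"delta_pos":[0.8,0.95,0.2],"dr":[0,0,-3.1]},{"delta_pos":[0.8,0.95,0],"dr":[0,0,-3.1]},{"delta_pos":[0.8,0.95,0],"dr":[0,0,-3.1]},{"delta_pos":[0.8,0.95,0],"dr":[0,0,-3.1]},{"delta_pos":[0.8,0.95,0],"dr":[0,0,-3.1]},{"delta_pos":[0.8,0.95,0],"dr":[0,0,-3.1]}]' -1 10
python3 -m handwheel '[{"delta_pos":[0.8,0.95,0.2],"dr":[0,0,-3.1]},{"delta_pos":[0.8,0.95,0],"dr":[0,0,-3.1]},{"delta_pos":[0.8,0.95,0],"dr":[0,0,-3.1]},{"delta_pos":[0.8,0.9,0],"dr":[0,0,-3.1]},{"delta_pos":[0,0,0],"dr":[0,0,0]},{"delta_pos":[0,0,0],"dr":[0,0,0]}]'
cat > look.py <<'E'
from fit import *; import sys
K,im=snap('wrist',sys.argv[1]); print(get_state()['eef_pos'].round(4),get_state()['ee_rot'].round(4))
for q in ['inspection_stand','swivel_axis','tilt_axis','lens_centre','ball_knob','watch_slide','slide_tab','slide_ball','notch']:
    print(q,[(np.round(r['location'],1).tolist(),round(r['conf'],2)) for r in mark_of('wrist',q)[:1]])
print(redblob(im,(320,240),240)); np.save('K.npy',K,allow_pickle=True)
E
python3 look.py w1.png
```

```text
t: 2.0
eef_pos: [0.3921, -0.3829, 0.3359]
ee_rot: [-3.141, 0.001, 2.838]
force: [0.7, -0.2, -0.3]
width: 0.0875
gripper_force: 0.0
t: 2.6
eef_pos: [0.4877, -0.271, 0.3415]
ee_rot: [-3.141, -0.0, 2.626]
force: [-0.7, 0.8, -0.3]
width: 0.0875
gripper_force: 0.0
[ 0.4872 -0.2716  0.3416] [-3.1414e+00 -1.0000e-04  2.6252e+00]
inspection_stand [([302.8, 192.9], 0.78)]
swivel_axis [([401.7, 376.8], 0.89)]
tilt_axis [([400.7, 317.7], 0.96)]
lens_centre []
ball_knob []
watch_slide [([315.2, 208.5], 0.76)]
slide_tab [([251.1, 119.9], 0.57)]
slide_ball [([272.8, 194.5], 0.58)]
notch [([297.8, 229.7], 0.85)]
(array([554.19148936, 177.36170213]), np.int32(47))
```

View pics/w1.png

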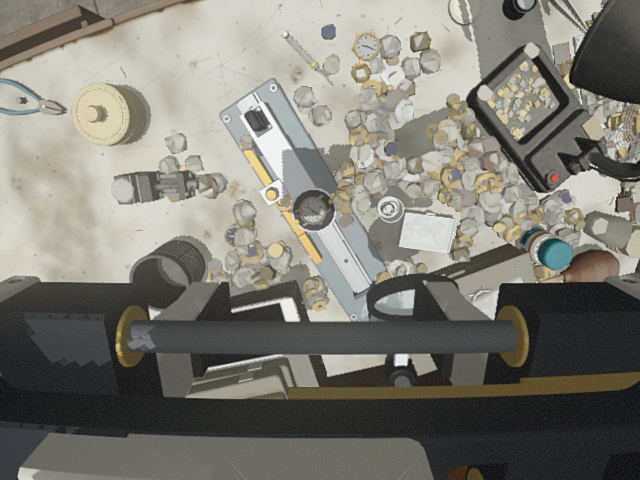

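The wrist view shows the stand from its near end (260,90) to (370,310): tab at (258,120), watch at (314,209), brass bar on its right side. The knob is hidden behind the gripper.

```bash
python3 - <<'E'
from fit import *
S=calibration('side');T=calibration('top');W=np.load('K.npy',allow_pickle=True).item()
ks=(324.3,175.8);kt=(355.5,208.7)
obs=[]
for q,a,b,c in [('inspection_stand',(381.6,264.5),(372.1,279.6),(302.8,192.9)),('swivel_axis',(301.3,177.5),(383.6,166.8),(401.7,376.8)),('tilt_axis',(311,194.8),(361.4,196.1),(400.7,317.7)),('lens_centre',(321,190.7),(355.3,209.3),0),('ball_knob',ks,kt,0),('ball_knob',ks,kt,0),('watch_slide',(371.3,254.9),(378.6,263.9),(315.2,208.5)),('slide_tab',(425.3,253.7),(380.9,327.3),(251.1,119.9))]:
    obs+=[(q,S,a),(q,T,b)]+([(q,W,c)] if c else [])
v,e=fit(obs,[.47,-.285,.03,.6,.6,.03,0]); print(v.round(4));print(*e); np.save('v.npy',v)
for k,x in pts(v).items(): print(k,x.round(4))
x,y,w=v[:3]
def st(X): d=X-np.array([x,y,0]); return np.array([d[0]*np.cos(w)+d[1]*np.sin(w),-d[0]*np.sin(w)+d[1]*np.cos(w),d[2]])
for q,a,b,c in [('ball',(396,253.9),(391.9,289),(272.8,194.5)),('notch',(373.1,241.4),(392.6,257.9),(297.8,229.7))]:
    print(q,*[st(onz(K,u,.024)).round(4) for K,u in ((S,a),(T,b),(W,c))])
E
```

```text
[ 0.4725 -0.2886  0.0321  0.5308  0.7342  0.0243  0.    ]
('inspection_stand', [-0.7, 0.4]) ('inspection_stand', [4.0, -0.8]) ('inspection_stand', [1.8, -2.2]) ('swivel_axis', [-0.8, 2.9]) ('swivel_axis', [-0.9, -2.4]) ('swivel_axis', [-2.4, -2.8]) ('tilt_axis', [3.4, 2.0]) ('tilt_axis', [3.6, -1.2]) ('tilt_axis', [2.2, 0.1]) ('lens_centre', [0.7, 2.6]) ('lens_centre', [1.8, -1.7]) ('ball_knob', [0.0, 0.2]) ('ball_knob', [0.0, -0.2]) ('ball_knob', [0.0, 0.2]) ('ball_knob', [0.0, -0.2]) ('watch_slide', [0.3, -2.0]) ('watch_slide', [-1.5, 2.3]) ('watch_slide', [-1.3, 1.2]) ('slide_tab', [1.2, 2.5]) ('slide_tab', [0.4, 0.9]) ('slide_tab', [1.0, 1.7])
inspection_stand [ 0.4725 -0.2886  0.    ]
swivel_axis [ 0.6774 -0.282   0.15  ]
tilt_axis [ 0.6177 -0.2495  0.15  ]
lens_centre [ 0.5871 -0.2328  0.1815]
ball_knob [ 0.5755 -0.2265  0.2311]
watch_slide [ 0.4969 -0.2878  0.024 ]
slide_tab [ 0.3719 -0.2918  0.074 ]
ball [-0.0225 -0.0247  0.024 ] [-0.0227 -0.0293  0.024 ] [-0.0194 -0.0342  0.024 ]
notch [ 0.0398 -0.0351  0.024 ] [ 0.0413 -0.0323  0.024 ] [ 0.036  -0.0317  0.024 ]
```

```bash
python3 -m handwheel '[{"delta_pos":[0.74,0.38,-0.1],"dr":[0,0,0.3]},{"delta_pos":[0.74,0.38,-0.3],"dr":[0,0,0.3]},{"delta_pos":[0.74,0.37,-0.4],"dr":[0,0,0.3]},{"delta_pos":[0.73,0.37,-0.6],"dr":[0,0,0]},{"delta_pos":[0,0,0],"dr":[0,0,0]},{"delta_pos":[0,0,0],"dr":[0,0,0]}]'
cat > kn.py <<'E'
from fit import *; import sys
t=sys.argv[1]
o=[]
for c,n in (('side',(324,176)),('top',(356,209))):
    K,im=snap(c,f'{c}_{t}.png'); r=redblob(im,n,35); print(c,r)
    if r is not None and r[1]>8: o.append((K,r[0]))
if len(o)==2: print(tri(o))
print(get_state()['eef_pos'].round(4),get_state()['ee_rot'].round(3),get_state()['width'])
E
python3 kn.py a
```

```text
t: 3.7
eef_pos: [0.5766, -0.2257, 0.2977]
ee_rot: [-3.14, -0.003, 2.641]
force: [-0.8, -0.2, 1.9]
width: 0.0878
gripper_force: 0.0
side (array([324.28888889, 176.13333333]), np.int32(45))
top None
[ 0.5761 -0.2265  0.2995] [-3.141 -0.     2.64 ] 0.08759727217350466
```

```bash
python3 -m handwheel '[{"delta_pos":[0,0,-0.7],"dr":[0,0,0]},{"delta_pos":[0,0,-0.7],"dr":[0,0,0]},{"delta_pos":[0,0,-0.7],"dr":[0,0,0]},{"delta_pos":[0,0,0],"dr":[0,0,0]},{"delta_pos":[0,0,0],"dr":[0,0,0]}]' && python3 -m handwheel '[{"delta_pos":[0,0,0],"dr":[0,0,0]},{"delta_pos":[0,0,0],"dr":[0,0,0]},{"delta_pos":[0,0,0],"dr":[0,0,0]},{"delta_pos":[0,0,0],"dr":[0,0,0]},{"delta_pos":[0,0,0],"dr":[0,0,0]},{"delta_pos":[0,0,0],"dr":[0,0,0]},{"delta_pos":[0,0,0],"dr":[0,0,0]},{"delta_pos":[0,0,0],"dr":[0,0,0]}]' 1 12; python3 kn.py b
```

```text
t: 4.3
eef_pos: [0.5759, -0.2271, 0.2377]
ee_rot: [-3.141, 0.001, 2.639]
force: [1.1, 0.6, 0.9]
width: 0.0878
gripper_force: 0.0
t: 5.1
eef_pos: [0.5758, -0.2267, 0.2365]
ee_rot: [-3.142, -0.0, 2.64]
force: [-0.4, 0.1, 0.0]
width: 0.0293
gripper_force: 0.0
side (array([324.28888889, 176.13333333]), np.int32(45))
top None
[ 0.5758 -0.2267  0.2365] [-3.142 -0.     2.64 ] 0.02116379904933997
```

```bash
python3 - <<'E'
from fit import *
v=np.load('v.npy'); print(pts(v)['ball_knob'])
# via path: swivel & tilt linearly to 0
for f in np.linspace(1,0,11):
    w=v.copy(); w[3]*=f; w[4]*=f; print(round(f,1),((pts(w)['ball_knob']-pts(v)['ball_knob'])/.03).round(3), 'turn', np.degrees(v[3]*(1-f)).round(1))
E
```

```text
[ 0.57548996 -0.22646863  0.23108403]
1.0 [0. 0. 0.] turn 0.0
0.9 [-0.268 -0.099 -0.125] turn 3.0
0.8 [-0.526 -0.226 -0.263] turn 6.1
0.7 [-0.771 -0.378 -0.415] turn 9.1
0.6 [-0.998 -0.556 -0.579] turn 12.2
0.5 [-1.206 -0.756 -0.755] turn 15.2
0.4 [-1.392 -0.978 -0.941] turn 18.2
0.3 [-1.553 -1.217 -1.137] turn 21.3
0.2 [-1.686 -1.473 -1.341] turn 24.3
0.1 [-1.792 -1.741 -1.552] turn 27.4
0.0 [-1.867 -2.019 -1.769] turn 30.4
```

```bash
python3 -m handwheel '[{"delta_pos":[0,0,0],"dr":[0,0,0]},{"delta_pos":[0,0,0],"dr":[0,0,0]},{"delta_pos":[0,0,0],"dr":[0,0,0]},{"delta_pos":[0,0,0],"dr":[0,0,0]}]' 1 15 && python3 -m handwheel '[{"delta_pos":[-0.13,-0.05,-0.06],"dr":[0,0,1.5]},{"delta_pos":[-0.13,-0.05,-0.06],"dr":[0,0,1.5]},{"delta_pos":[-0.13,-0.06,-0.07],"dr":[0,0,1.5]},{"delta_pos":[-0.13,-0.07,-0.07],"dr":[0,0,1.6]}]'
```

```text
t: 5.6
eef_pos: [0.5758, -0.2266, 0.2365]
ee_rot: [3.141, 0.0, 2.64]
force: [-0.3, 0.7, 0.3]
width: 0.0146
gripper_force: 15.0
t: 6.0
eef_pos: [0.5604, -0.2338, 0.2289]
ee_rot: [3.141, 0.001, 2.749]
force: [4.7, 1.3, 0.1]
width: 0.014
gripper_force: 15.0
```

```bash
python3 -m handwheel '[{"delta_pos":[-0.12,-0.08,-0.09],"dr":[0,0,1.5]},{"delta_pos":[-0.12,-0.08,-0.09],"dr":[0,0,1.5]},{"delta_pos":[-0.11,-0.09,-0.09],"dr":[0,0,1.5]},{"delta_pos":[-0.11,-0.09,-0.09],"dr":[0,0,1.5]},{"delta_pos":[-0.1,-0.1,-0.09],"dr":[0,0,1.5]},{"delta_pos":[-0.1,-0.1,-0.09],"dr":[0,0,1.5]}]' && python3 kn.py c
```

```text
t: 6.6
eef_pos: [0.5394, -0.25, 0.2129]
ee_rot: [-3.141, -0.001, 2.905]
force: [-0.9, 2.2, 4.2]
width: 0.0145
gripper_force: 15.0
side (array([348.45454545, 185.5       ]), np.int32(22))
top None
[ 0.539  -0.2502  0.2125] [-3.141e+00 -1.000e-03  2.904e+00] 0.01458043471121099
```

```bash
python3 -m handwheel '[{"delta_pos":[-0.09,-0.11,-0.1],"dr":[0,0,1.5]},{"delta_pos":[-0.09,-0.11,-0.1],"dr":[0,0,1.5]},{"delta_pos":[-0.08,-0.12,-0.1],"dr":[0,0,1.5]},{"delta_pos":[-0.08,-0.12,-0.1],"dr":[0,0,1.5]},{"delta_pos":[-0.07,-0.13,-0.1],"dr":[0,0,1.5]},{"delta_pos":[-0.07,-0.13,-0.1],"dr":[0,0,1.5]},{"delta_pos":[-0.05,-0.13,-0.1],"dr":[0,0,1.5]},{"delta_pos":[-0.05,-0.13,-0.1],"dr":[0,0,1.5]},{"delta_pos":[-0.04,-0.13,-0.1],"dr":[0,0,1.6]},{"delta_pos":[-0.02,-0.12,-0.07],"dr":[0,0,1.6]}]' && python3 kn.py d
```

```text
t: 7.7
eef_pos: [0.5207, -0.2868, 0.1834]
ee_rot: [3.141, -0.001, -3.114]
force: [0.6, 1.7, 2.2]
width: 0.0146
gripper_force: 15.0
side None
top None
[ 0.5206 -0.2871  0.1833] [-3.141e+00 -1.000e-03 -3.115e+00] 0.01427794054046163
```

```bash
python3 - <<'E'
import cv2
a=cv2.imread('pics/side_d.png')[110:310,250:470];b=cv2.imread('pics/top_d.png')[140:360,280:470]
cv2.imwrite('pics/d.png',cv2.hconcat([cv2.resize(a,(440,400)),cv2.resize(b,(346,400))]))
E
```

```text
(no output)
```

View pics/d.png

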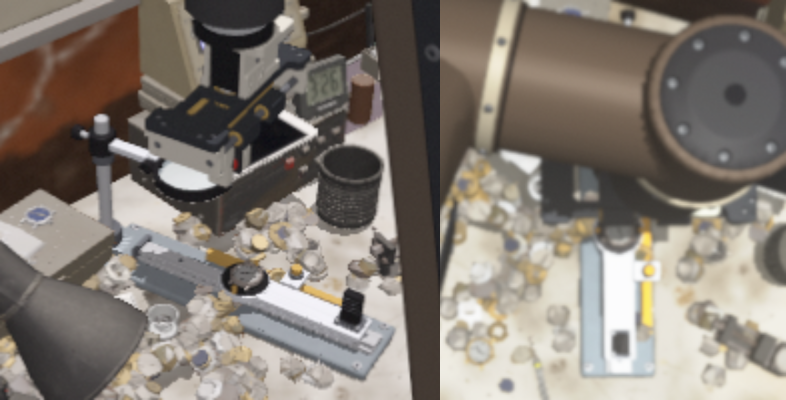

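The fingers hold the knob with the lens over the rail, and the lens looks level. I'll release, lift and check.

```bash
python3 -m handwheel '[{"delta_pos":[0,0,0],"dr":[0,0,0]},{"delta_pos":[0,0,0],"dr":[0,0,0]},{"delta_pos":[0,0,0],"dr":[0,0,0]},{"delta_pos":[0,0,0],"dr":[0,0,0]},{"delta_pos":[0,0,0],"dr":[0,0,0]},{"delta_pos":[0,0,0],"dr":[0,0,0]}]' -1 15 && python3 -m handwheel '[{"delta_pos":[0,0,0.4],"dr":[0,0,0]},{"delta_pos":[0,0,0.9],"dr":[0,0,0]},{"delta_pos":[0,0,0.9],"dr":[0,0,0]},{"delta_pos":[-0.4,0,0],"dr":[0,0,0]},{"delta_pos":[-0.9,-0.03,0],"dr":[0,0,0]},{"delta_pos":[-0.9,-0.03,0],"dr":[0,0,0]},{"delta_pos":[-0.9,-0.03,0],"dr":[0,0,0]},{"delta_pos":[-0.9,-0.03,0],"dr":[0,0,0]},{"delta_pos":[-0.9,-0.04,0],"dr":[0,0,0]},{"delta_pos":[0,0,0],"dr":[0,0,0]}]' && python3 - <<'E'
from fit import *
v=np.load('v.npy'); w=v.copy(); w[3]=w[4]=0; o=[]; P=pts(w)
obs=[]
for c in ('side','top','wrist'):
    K,im=snap(c,c+'_e.png'); r=redblob(im,proj(K,P['ball_knob']),25,50); print(c,r,proj(K,P['ball_knob']).round(1))
    if c!='wrist' and r is not None: o.append((K,r[0])); obs+=[('ball_knob',K,r[0])]*2
    for q in ['tilt_axis','lens_centre','swivel_axis','watch_slide','slide_tab','inspection_stand','slide_ball','notch']:
        m=mark_of(c,q)
        if m: print(q,np.round(m[0]['location'],1),round(m[0]['conf'],2),'pred', proj(K,P[q]).round(1) if q in P else onz(K,m[0]['location'],.024).round(4))
        if m and q in P and m[0]['conf']>.5 and np.hypot(*(proj(K,P[q])-m[0]['location']))<15: obs.append((q,K,m[0]['location']))
print(tri(o) if len(o)==2 else '',P['ball_knob'])
x,e=fit(obs,w); print(x.round(4)); print(get_state()['eef_pos'])
E
```

```text
t: 8.4
eef_pos: [0.5212, -0.2866, 0.1835]
ee_rot: [3.142, -0.0, -3.115]
force: [0.1, -0.5, -0.4]
width: 0.057
gripper_force: 0.0
t: 9.4
eef_pos: [0.3714, -0.2913, 0.2503]
ee_rot: [3.141, 0.001, -3.116]
force: [-0.1, 0.8, 0.7]
width: 0.0876
gripper_force: 0.0
side (array([364.78431373, 191.2745098 ]), np.int32(51)) [364.7 192.2]
tilt_axis [326.  190.4] 0.95 pred [327.1 189.9]
lens_centre [343. 193.] 0.78 pred [346.2 196.8]
swivel_axis [304.8 177.4] 0.81 pred [300.5 180.4]
watch_slide [371.7 255.3] 0.58 pred [371.6 252.9]
slide_tab [426.8 254.4] 0.97 pred [426.5 256.2]
inspection_stand [381.5 262.7] 0.69 pred [380.9 264.9]
slide_ball [391.9 331.1] 0.69 pred [ 0.3523 -0.1199  0.024 ]
notch [374.7 242. ] 0.48 pred [ 0.5094 -0.3225  0.024 ]
top (array([387.234375, 245.921875]), np.int32(64)) [386.7 245.9]
tilt_axis [383.  200.2] 0.96 pred [383.5 199.8]
lens_centre [383.2 226.4] 0.79 pred [384.1 224.7]
swivel_axis [382.7 169.4] 0.68 pred [382.7 164.4]
watch_slide [378.3 265.5] 0.83 pred [377.1 266.2]
slide_tab [372.1 279.6] 0.39 pred [381.3 328.2]
inspection_stand [370.5 281.2] 0.66 pred [376.1 278.8]
notch [428.6 277.4] 0.59 pred [ 0.4765 -0.3941  0.024 ]
wrist None [321.9 446.1]
watch_slide [321.5 319.1] 0.56 pred [321.7 319.5]
slide_tab [321.8 215.7] 0.56 pred [321.2 221. ]
inspection_stand [319.6 291. ] 0.86 pred [321.6 290.7]
slide_ball [292.9 280.3] 0.73 pred [ 0.4504 -0.3203  0.024 ]
notch [294.7 331.6] 0.68 pred [ 0.5132 -0.3179  0.024 ]
(array([ 0.5194836 , -0.28771184,  0.17984107]), [array([0.1, 0. ]), array([-0.1, -0.1])]) [ 0.51949487 -0.28704382  0.178     ]
[ 0.4711 -0.2889  0.0277  0.0085  0.0404  0.0239  0.    ]
[ 0.37420831 -0.29147365  0.24949371]
```

Lens is straight and level within about 0.03 rad. Next I'll descend on the tab and grip it.

```bash
python3 -m handwheel '[{"delta_pos":[-0.04,0,-0.7],"dr":[0,0,0]},{"delta_pos":[0,0,-0.9],"dr":[0,0,0]},{"delta_pos":[0,0,-0.9],"dr":[0,0,0]},{"delta_pos":[0,0,-0.9],"dr":[0,0,0]},{"delta_pos":[0,0,-0.9],"dr":[0,0,0]},{"delta_pos":[0,0,-0.9],"dr":[0,0,0]},{"delta_pos":[0,0,-0.7],"dr":[0,0,0]},{"delta_pos":[0,0,-0.5],"dr":[0,0,0]},{"delta_pos":[0,0,0],"dr":[0,0,0]}]' && python3 -m handwheel '[{"delta_pos":[0,0,0],"dr":[0,0,0]},{"delta_pos":[0,0,0],"dr":[0,0,0]},{"delta_pos":[0,0,0],"dr":[0,0,0]},{"delta_pos":[0,0,0],"dr":[0,0,0]},{"delta_pos":[0,0,0],"dr":[0,0,0]},{"delta_pos":[0,0,0],"dr":[0,0,0]},{"delta_pos":[0,0,0],"dr":[0,0,0]},{"delta_pos":[0,0,0],"dr":[0,0,0]},{"delta_pos":[0,0,0],"dr":[0,0,0]},{"delta_pos":[0,0,0],"dr":[0,0,0]}]' 1 20 && python3 -m handwheel '[{"delta_pos":[0,0,0],"dr":[0,0,0]},{"delta_pos":[0,0,0],"dr":[0,0,0]},{"delta_pos":[0,0,0],"dr":[0,0,0]}]'
```

```text
t: 11.65
eef_pos: [0.3717, -0.2911, 0.0556]
ee_rot: [3.14, -0.004, -3.115]
force: [0.2, -0.1, 0.7]
width: 0.0873
gripper_force: 0.0
t: 12.65
eef_pos: [0.373, -0.2915, 0.0574]
ee_rot: [3.142, -0.0, -3.115]
force: [0.9, -1.1, -0.5]
width: 0.013
gripper_force: 0.0
t: 12.95
eef_pos: [0.3729, -0.2911, 0.0574]
ee_rot: [3.141, -0.0, -3.115]
force: [0.6, 5.3, 2.8]
width: 0.0119
gripper_force: 20.0
```

```bash
python3 -m handwheel '[{"delta_pos":[0.2,0.02,0],"dr":[0,0,0]},{"delta_pos":[0.2,0.01,0],"dr":[0,0,0]},{"delta_pos":[0.2,0.01,0],"dr":[0,0,0]},{"delta_pos":[0.2,0.01,0],"dr":[0,0,0]},{"delta_pos":[0.2,0.01,0],"dr":[0,0,0]},{"delta_pos":[0.2,0.01,0],"dr":[0,0,0]},{"delta_pos":[0.2,0.01,0],"dr":[0,0,0]},{"delta_pos":[0.2,0.01,0],"dr":[0,0,0]}]'; python3 -m handwheel '[{"delta_pos":[0.08,0,0],"dr":[0,0,0]},{"delta_pos":[0,0,0],"dr":[0,0,0]}]';  python3 - <<'E'
from h import *
K,im=snap('wrist')
for i in range(4):
    for q in ('slide_ball','notch','slide_tab'):
        m=mark_of('wrist',q)
        print(q,[(onz(K,r['location'],.074 if 'tab' in q else .024).round(4),round(r['conf'],2)) for r in m[:1]])
    if i==0: K,im=snap('wrist','w_f.png')
    else: break
print(get_state()['force'],get_state()['eef_pos'])
E
```

```text
t: 13.75
eef_pos: [0.4186, -0.2896, 0.0574]
ee_rot: [-3.141, -0.005, -3.115]
force: [-8.8, -7.1, 6.2]
width: 0.0121
gripper_force: 20.0
t: 13.95
eef_pos: [0.4228, -0.2895, 0.0574]
ee_rot: [-3.141, -0.002, -3.115]
force: [-0.9, -4.5, 1.3]
width: 0.0116
gripper_force: 20.0
slide_ball []
notch []
slide_tab [(array([ 0.4255, -0.2891,  0.074 ]), 0.24)]
slide_ball [(array([ 0.4573, -0.288 ,  0.024 ]), 0.21)]
notch []
slide_tab []
[-1.41877236 -6.19002774 -0.40354336] [ 0.422956   -0.28949131  0.05739159]
```

```bash
python3 -m handwheel '[{"delta_pos":[0.1,-0.01,0],"dr":[0,0,0]},{"delta_pos":[0.1,-0.01,0],"dr":[0,0,0]},{"delta_pos":[0,0,0],"dr":[0,0,0]}]' | grep -E 'eef|force'
for i in 1 2 3; do python3 -m handwheel '[{"delta_pos":[0.04,0,0],"dr":[0,0,0]},{"delta_pos":[0,0,0],"dr":[0,0,0]}]' | grep -E 'eef|force:' ; done
```

```text
eef_pos: [0.4284, -0.2894, 0.0574]
force: [-2.8, 1.2, 3.3]
gripper_force: 20.0
eef_pos: [0.4293, -0.2894, 0.0574]
force: [-5.4, -1.4, 5.4]
gripper_force: 20.0
eef_pos: [0.4311, -0.2894, 0.0574]
force: [-4.1, 0.1, 3.7]
gripper_force: 20.0
eef_pos: [0.4333, -0.2893, 0.0574]
force: [-0.7, 1.0, 1.0]
gripper_force: 20.0
```

```bash
for i in 1 2 3; do python3 -m handwheel '[{"delta_pos":[0.03,0,0],"dr":[0,0,0]},{"delta_pos":[0,0,0],"dr":[0,0,0]},{"delta_pos":[0,0,0],"dr":[0,0,0]}]' | grep -E 'eef|force:' ; done
```

```text
eef_pos: [0.4347, -0.2893, 0.0574]
force: [2.2, 0.5, -2.1]
gripper_force: 20.0
eef_pos: [0.435, -0.2893, 0.0574]
force: [1.6, 2.5, -2.0]
gripper_force: 20.0
eef_pos: [0.4352, -0.2893, 0.0574]
force: [-2.1, 3.2, 0.5]
gripper_force: 20.0
```

```bash
for i in 1 2; do python3 -m handwheel '[{"delta_pos":[0.03,0,0],"dr":[0,0,0]},{"delta_pos":[0,0,0],"dr":[0,0,0]},{"delta_pos":[0,0,0],"dr":[0,0,0]}]' | grep -E 'eef|force:' ; done
```

```text
eef_pos: [0.4356, -0.2893, 0.0574]
force: [-5.3, 1.5, 3.4]
gripper_force: 20.0
eef_pos: [0.4359, -0.2892, 0.0573]
force: [-7.3, 2.6, 3.7]
gripper_force: 20.0
```

Resistance is climbing, so the ball is in the notch. I'll back off to relax the push and then check by camera.

```bash
python3 -m handwheel '[{"delta_pos":[-0.07,0,0],"dr":[0,0,0]},{"delta_pos":[0,0,0],"dr":[0,0,0]},{"delta_pos":[0,0,0],"dr":[0,0,0]},{"delta_pos":[0,0,0],"dr":[0,0,0]},{"delta_pos":[0,0,0],"dr":[0,0,0]}]'; python3 - <<'E'
from fit import *
v=np.load('v.npy'); v[3]=v[4]=0; P=pts(v);o=[]
for c in ('side','top'):
    K,im=snap(c,c+'_g.png'); r=redblob(im,proj(K,P['ball_knob']),20,50); print(c,r)
    if r is not None: o.append((K,r[0]))
    for q in ('slide_ball','notch'):
        print(q,[(onz(K,r['location'],.024).round(4),round(r['conf'],2)) for r in mark_of(c,q)[:2]])
if len(o)==2: print(tri(o))
print(get_state()['t'],get_state()['force'],get_state()['eef_pos'])
a=cv2.imread('pics/side_g.png')[140:310,270:470];b=cv2.imread('pics/top_g.png')[150:350,290:470]
cv2.imwrite('pics/g.png',cv2.hconcat([cv2.resize(a,(424,360)),cv2.resize(b,(324,360))]))
E
```

```text
t: 17.25
eef_pos: [0.4353, -0.2893, 0.0574]
ee_rot: [3.141, -0.0, -3.115]
force: [-2.3, 3.4, -1.6]
width: 0.0121
gripper_force: 20.0
side (array([364.9245283 , 191.32075472]), np.int32(53))
slide_ball [(array([ 0.5179, -0.3198,  0.024 ]), 0.79), (array([0.3886, 0.0554, 0.024 ]), 0.18)]
notch []
top (array([387.60714286, 244.        ]), np.int32(28))
slide_ball []
notch []
(array([ 0.52182393, -0.28928237,  0.17804618]), [array([-0.7, -0.1]), array([0.3, 0.7])])
17.55 [-1.34621051  2.61050994 -1.73311663] [ 0.43531566 -0.28931395  0.05737914]
```

View pics/g.png

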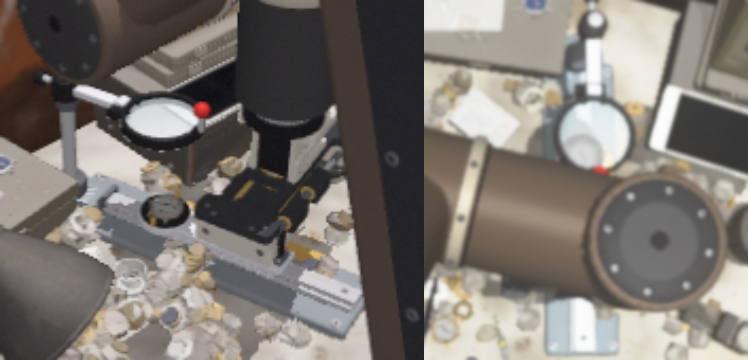

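The lens is still level over the rail (knob at about 202,109 in the left crop). The gripper holds the tab at rest with hardly any push left, so I'm handing in.

```bash
python3 -c "
from station import *
print(job_done())"
```

```text
the job is handed in; nothing more can be done
None
```

I handed the job in at about 17.6 s with the arm still holding the tab at a 20 N grip; no verdict came back. The lens measured within about 0.04 rad of straight and level. The ball looks seated: 62 mm along, the slide was pulled in, then resisted a further push. No contact with the other things showed in the pictures I looked at, but I did not measure their positions.

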